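# Clamp a cabinet rail in the drilling jig

### The arm

A 6-joint arm with a two-finger parallel gripper is mounted at the origin on the work surface. World frame = base frame: x ahead of the robot, y to its left, z up, the work surface at z = 0. Lengths are in m, angles in rad, forces in N, time in s.
With the tool pointing down it reaches from about 0.375 to 0.975 m from the base axis. Payload 3.8 kg.
Tool frame: the origin (TCP) lies where the fingers leave the gripper's body, on its centre line; the fingertips stand 73 mm ahead of it and the grasp point (between the pads) lies 54 mm ahead of it; z points along the fingers, y is the line along which they close (so a half turn about z gives the same grasp; the last joint's range is limited). The gripper opens to 85 mm and grips with 20 to 120 N. Pads are 22 mm wide; open, the fingers measure 114 mm over their backs; the gripper's body (76 mm by 85 mm) begins 54 mm behind the grasp point. The pads swing forward as they close: fully open they stand 13 mm farther back than shut.
Start: joints at [-1.14, 0.264, 1.604, -0, 1.274, -0.037], TCP at [0.304, -0.602, 0.304] pointing down, gripper open.
Joint ranges: [-2.63, 2.63], [-0.94, 2.18], [0.31, 2.57], [-1.31, 4.45], [0, 2.66], [-2.55, 2.55]. Speed limits (rad/s): [2.57, 2.57, 3.14, 3.14, 3.14, 3.14].

### API

Orientations are given as a rotation vector (axis times angle).
In Python, from workcell import read_state, viewer, bot gives the robot as it stands.
- The arm moves only by the tool jog_arm, never from a script. Its argument "increments" is a list that holds one entry, the list of rows, each a list of 7 numbers: the shift along the tool's x, y, z in units of 30 mm (1.0 is 30 mm), then the turn, a rotation vector about the tool's x, y, z in units of 6 degrees (1.0 is 6 degrees), then the opening, from -1 (shut) to 1 (fully open). A call has exactly 5 rows; each row shifts and turns the commanded pose from where the row before left it, along the tool's axes as they then stand; what a row does not reach is not made up. A row lasts 1/12 s, in which the tool goes at most 41.7 mm and 7.16 degrees, less where a joint would pass 70% of its speed; a pose out of reach is approached as far as the arm can. A call is refused whole if a number of a shift passes 1 or a number of a turn 1, either way. A call with a gripper value outside its range is refused whole. The fingers move at their own pace and stop on an object; "force" is the grip in N (left out, the last holds). Time passes only in rows, so rows that do not move let the fingers close, or fill a call up. It gives the time, the measured TCP pose, the force, the opening and the grip force at its end, in the units of the state.
- read_state(): the state, without advancing time (a new reading comes with each control period).
- viewer.read_camera(name): name is "scene" or "top"; returns (picture, depth): 480x640x3 uint8, blue, green, red; 480x640 float32, m along the optical axis (not along the pixel's ray), 0 where there is no reading.
- viewer.camera_params(name): a dict with "fx", "fy", "cx", "cy" (pixels), "k1" (the pictures are not rectified: a ray, as slopes to the right and down, at radius r is drawn at 1 + k1 r^2 times it, then the intrinsics apply), "R" (3x3) and "t" (3): a world point X has camera coordinates R X + t. Camera axes: x right, y down, z forward; pixel columns grow to the right and rows downward; lengths in m; the calibration is good to about 2 mm. A picture is of the moment at which its call begins. camera_params takes no time and is no camera call.
- bot.finish_job(): hands the job in; it is judged then, once.
The state is a dict: "time": time; "q": joint angles; "joint_vel": joint speeds; "joint_torque": joint torques, N m; "tool_pos": TCP position; "tcp_rot": TCP orientation; "wrist_force": force on the tool from outside, world axes, zero at the start; "torque": the same for the moment, N m; "width": opening from 0.0 (shut) to 1.0 (fully open); "grip_force": force on a finger pad.
Only numpy, scipy, OpenCV 4.12 (cv2) and the standard library are available. Lean on these libraries where they do the work, as an engineer would, in place of code of your own. Each camera call takes 0.05 s, during which the arm holds its last target. There are 200 camera calls.

### The job

The short cherry rail lying in the drilling jig has to be clamped ready for drilling. Slide it fully home against the jig's end stop, gently and without ramming it, then turn the T-handle clockwise until the rising resistance shows that the rail is firmly clamped, stop before the screw bruises the wood, and let go. Leave the other things on the counter alone.

Things in the scene. Friction and masses are not known exactly. Their poses are not given: they have to be found in the camera images.
- jig: Drilling jig fixed to the counter: plywood board 240 x 150 mm, its top (the bed) 18 mm above the counter. Origin on the counter below the vertical screw axis; x along the channel towards the end stop, y left, z up. Board x = -175 to +65 mm. Two aluminium guide strips, 12 mm high, x = -70 to +30 mm, leave a channel 49 mm wide centred on y = 0.
- stop: End stop of the jig, a dark steel block 16 x 62 x 34 mm standing on the bed across the end of the channel. Origin at the foot of the face that the rail meets, on the channel's middle. It takes up to 40 N of push.
- stop_face (a point): Point on the face of the end stop, on the channel's middle, 15 mm above the bed: 30 mm from the screw axis in jig x.
- rail: The workpiece: cherry wood rail 130 x 45 x 30 mm, about 0.13 kg, lying flat on the bed in the channel, under the screw, some 15 to 45 mm short of the stop. Origin at the centre of its underside, x along its length towards the stop, z up.
- rail_far (a point): Centre of the rail's end face on the stop's side (meets stop_face when home).
- rail_near (a point): Centre of the rail's other end face, the one that can be pushed, outside the bridge, 15 mm above the bed.
- handle: T-handle of the clamp screw: level steel bar 84 mm long (101 over its end balls of 17 mm), 12 wide, 14 high, with a 17 mm round stem below its middle. Origin at the bar's centre, on the screw axis, about 155 mm above the counter at the start; x along the bar, z up. Clockwise from above lowers handle and foot 4 mm per rad (quick-acting screw); 7 rad in all. The screw holds when let go.
- ram: The clamp screw itself, which carries T-handle and foot; origin on its axis 50 mm below the handle's. Its round rubber foot (26 mm across, does not turn) hangs below, 2 to 11 mm clear of the rail at the start: it is set by hand, so its distance below the handle differs by 7 mm from time to time. Feel for the touch; from there it gives like a spring: each 0.1 rad of turn adds about 12 N.
- pull_a: Bystander: loose steel bar pull 140 mm long, lying beside the jig on its left.
- pull_b: Bystander: loose steel bar pull 140 mm long, lying beside the jig on its right.
- driver: Bystander: screwdriver lying on the left of the counter.
- offcut: Bystander: cherry offcut 90 x 45 x 30 mm lying on the left of the counter.
- screw_jar: Bystander: glass jar 64 mm across, 75 mm high, on the left.
- mug: Bystander: white mug 76 mm across, 90 mm high, on the right.
- wrench: Bystander: wrench lying on the right of the counter.
- boss (a point): Top centre of the brass boss that carries the screw, 112 mm above the counter, on a steel bridge (posts at jig y = +-52 mm, crosspiece 28 x 118 mm). The free screw takes 0.29 N m to turn (in a pause less is felt); clamping adds 0.004 N m per newton. Firm is 25 to 65 N, i.e. 0.10 to 0.26 N m above the free screw felt the same way (aim at 0.18); beyond 65 N the wood is bruised.
Mind the look-alikes: they are no part of the job. Leave any green look-alike of the rail alone.

How it is judged:
On the way, in this order (a step that is already met when the one before it is completed fails the run):
1. the rail is home against the end stop (within 2.5 mm) and the screw's foot is not yet pressing on it (x of rail_far in the frame of stop_face above -0.0025 m and contact force between ram and rail below 1 N), for 0.2 s.
2. the screw's foot clamps the rail firmly, 25 to 65 N (x of rail_far in the frame of stop_face above -0.0025 m and contact force between ram and rail between 25 and 65 N), for 0.3 s.
At the end, for the whole second after the job is handed in: The rail lies flat in the channel with its end within 2.5 mm of the end stop, at rest, and the screw's foot presses it with 25 to 65 N, the handle still and let go (all of step 2 and angle between rail's own z axis and vertical below 0.05 rad and linear speed of rail below 0.01 m/s and angular speed of handle below 0.05 rad/s); the robot touches nothing.
It fails at once if the wood is bruised: the screw's foot presses with more than 65 N (contact force between ram and rail above 65 N).
It fails at once if the rail is rammed into the stop with more than 40 N (contact force between rail and stop above 40 N).
It fails at once if another thing on the counter is pushed more than 30 mm (distance of any of pull_a, pull_b, driver, offcut, screw_jar, mug, wrench from where it was at the start of the episode above 0.03 m).
It also fails if it takes over 70 s, if anything falls off the work surface, if the arm or the gripper's body presses on something with over 40 N, if the wrist force passes 120 N, or if a joint passes its speed limit or range.

## Working session

There is one attempt and no reset: what is moved stays moved. The work goes in short steps, Python scripts to look and compute and a tool call to move; the robot and the scene stay as the last step left them, time stands still between calls to the robot, and variables do not carry over. Pictures are saved under pics/ and viewed, at most 10 in all, crops included, and the job is handed in when it is done.

Besides the shell and the picture viewer there is one more tool, called after ">>>" as name(argument=value, ...) on one line, values as JSON. jog_arm: Moves the arm, as the interface text tells. Its arguments: {"type":"object","properties":{"increments":{"type":"array","items":{"type":"array","items":{"type":"array","items":{"type":"number"}}}},"force":{"type":"number"}},"required":["increments"]}

```bash
mkdir -p pics; ls; python3 - <<'E'
from workcell import read_state, viewer, bot
import cv2,numpy as np
for n in("scene","top"):
    im,d=viewer.read_camera(n); cv2.imwrite(f"pics/{n}0.png",im); np.save(f"pics/{n}0.npy",d)
    print(n,viewer.camera_params(n))
print(read_state())
E
```

```text
pics
scene {'fx': 550.9419584080398, 'fy': 550.9419584080398, 'cx': 320.2401728589454, 'cy': 241.0386232090471, 'k1': -0.01963823313308086, 'R': array([[ 0.65452496,  0.75600613, -0.00719748],
       [ 0.43158906, -0.38143797, -0.81745701],
       [-0.6207479 ,  0.53193967, -0.57594464]]), 't': array([-0.37020568, -0.1451954 ,  1.68780037])}
top {'fx': 485.82179885910205, 'fy': 485.82179885910205, 'cx': 329.77978988171384, 'cy': 240.58327825791028, 'k1': -0.08950726603896512, 'R': array([[-0.00457155, -0.99997584,  0.00523679],
       [-0.99753876,  0.00419387, -0.06999165],
       [ 0.069968  , -0.00554387, -0.99753383]]), 't': array([-0.01739003,  0.53139414,  1.35904967])}
{'time': 0.1, 'q': array([-1.13991238e+00,  2.64645956e-01,  1.60523413e+00, -1.18636518e-05,
        1.27369814e+00, -3.69095897e-02]), 'joint_vel': array([-4.28215791e-04,  8.62250401e-05, -2.32279744e-03,  8.15244044e-04,
        1.70872005e-03, -2.82747409e-03]), 'joint_torque': array([-8.59413421e-05, -5.16709507e+01, -3.68591201e+01, -9.20517346e-05,
        6.21180530e-03,  7.72652470e-06]), 'tool_pos': array([ 0.30414547, -0.60202139,  0.30270963]), 'tcp_rot': array([-3.05415574e+00, -7.27681246e-01,  6.27505384e-04]), 'wrist_force': array([0.66399043, 0.15893171, 0.14863682]), 'torque': array([-0.02770236, -0.00787807, -0.00336766]), 'grip_force': 0.0, 'width': 0.9997758657059997}
```

View pics/top0.png

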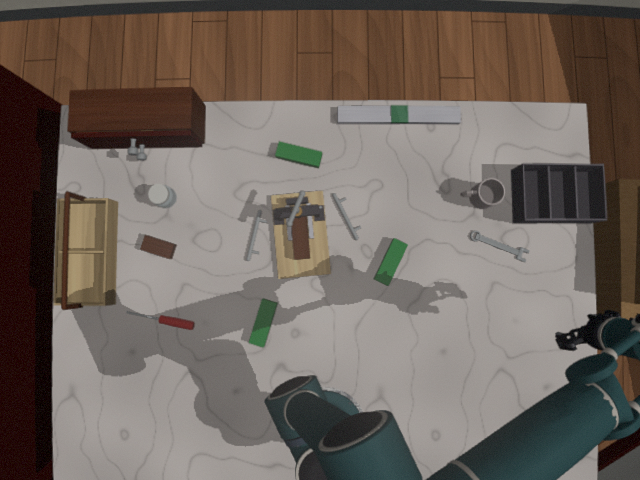

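View pics/scene0.png

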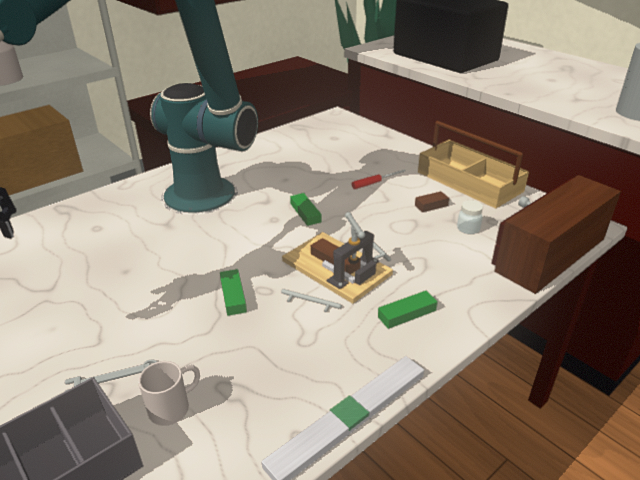

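The top view shows the jig around pixel (300,235) with its stop end up (world +x), the handle near (297,212), the rail near (301,245), and green look-alikes around it. Next I'll zoom in and fit the jig.

```bash
cat > h.py <<'E'
from workcell import read_state, viewer, bot
import cv2,numpy as np
from scipy.spatial.transform import Rotation as Rn
def cloud(n,d):
    p=viewer.camera_params(n); v,u=np.mgrid[0:480,0:640]
    x=(u-p['cx'])/p['fx']; y=(v-p['cy'])/p['fy']; a,b=x.copy(),y.copy()
    for _ in range(8):
        s=1+p['k1']*(a*a+b*b); a,b=x/s,y/s
    C=np.stack([a*d,b*d,d],-1)
    return (C-p['t'])@p['R']
def proj(n,X):
    p=viewer.camera_params(n); c=np.atleast_2d(X)@p['R'].T+p['t']; s=c[:,:2]/c[:,2:]
    s=s*(1+p['k1']*(s**2).sum(1,keepdims=True)); return s*[p['fx'],p['fy']]+[p['cx'],p['cy']]
E
python3 - <<'E'
from h import *
d=np.load("pics/top0.npy"); W=cloud("top",d); im=cv2.imread("pics/top0.png")
z=W[...,2]; box=np.zeros_like(z,bool); box[180:290,262:338]=1
m=box&(abs(z-.018)<.006); pts=W[m][:,:2].astype(np.float32)
print("board",cv2.minAreaRect(pts*1000),m.sum())
print("counter z",np.median(z[290:300,340:360]), z[m].mean())
for lo,hi in((.04,.056),(.08,.118),(.14,.175)):
    m=box&(z>lo)&(z<hi); print(lo,hi,m.sum(),cv2.minAreaRect((W[m][:,:2]*1000).astype(np.float32)),W[m].mean(0))
c=cv2.resize(im[180:290,235:365],None,fx=5,fy=5,interpolation=cv2.INTER_CUBIC); cv2.imwrite("pics/c1.png",c)
im=cv2.imread("pics/scene0.png");cv2.imwrite("pics/c2.png",cv2.resize(im[200:310,275:405],None,fx=5,fy=5,interpolation=cv2.INTER_CUBIC))
E
```

```text
board ((552.7699584960938, 45.514522552490234), (240.5059356689453, 189.896728515625), 5.335799217224121) 2611
counter z 0.000683513244060904 0.01826229576675267
0.04 0.056 745 ((570.3759765625, 60.42610168457031), (177.1948699951172, 103.66178131103516), 21.56436538696289) [0.54829714 0.06464463 0.04879217]
0.08 0.118 412 ((605.2774658203125, 69.89035034179688), (28.65142822265625, 117.98794555664062), 5.555098533630371) [0.60454345 0.06822193 0.10613254]
0.14 0.175 208 ((605.2796020507812, 70.19599151611328), (16.1851806640625, 100.00847625732422), 67.28562927246094) [0.60511681 0.06934496 0.15995611]
```

View pics/c1.png

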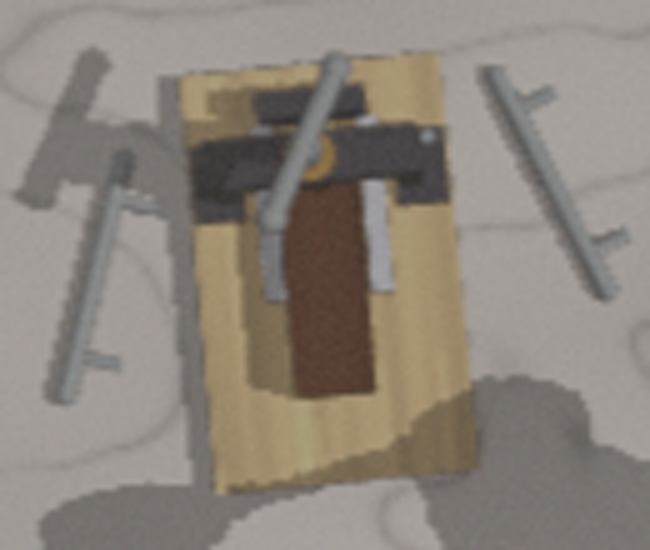

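View pics/c2.png

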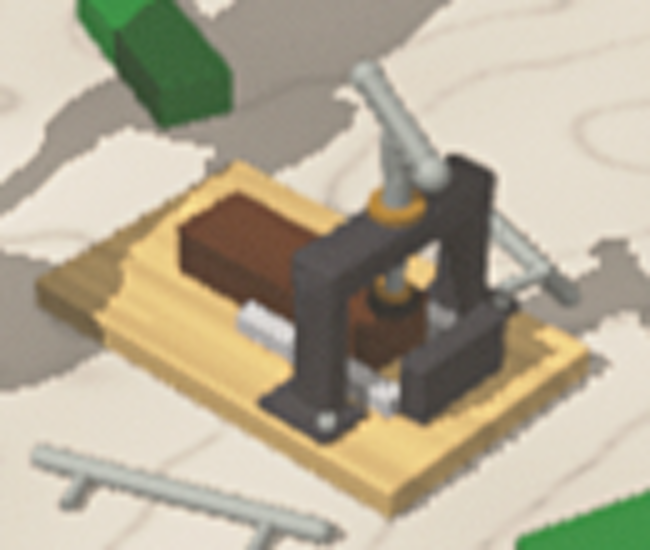

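The crop shows the screw axis at the crosspiece (about (0.605, 0.070), jig yaw ≈ 5.4°), the bar pointing at −22.7°, and the rail's near end at crop (335,393). I'll measure the rail and plan the approach.

```bash
cat >> h.py <<'E'
JO=np.array([.6053,.0701]); JY=.095
def tojig(P): 
    c,s=np.cos(JY),np.sin(JY); q=np.asarray(P)[...,:2]-JO; return np.stack([q[...,0]*c+q[...,1]*s,-q[...,0]*s+q[...,1]*c],-1)
def toworld(j):
    c,s=np.cos(JY),np.sin(JY); return JO+np.array([j[0]*c-j[1]*s,j[0]*s+j[1]*c])
def yaw(st): return 2*np.arctan2(abs(st['tcp_rot'][1]),abs(st['tcp_rot'][0])) if st['tcp_rot'][0]*st['tcp_rot'][1]>=0 else -2*np.arctan2(abs(st['tcp_rot'][1]),abs(st['tcp_rot'][0]))
def plan(target,ty,n,open_):
    st=read_state(); p=st['tool_pos'].copy(); y=yaw(st); R=Rn.from_rotvec(st['tcp_rot']).as_matrix()
    print('yaw',y,'pos',p)
    for i in range(n):
        dp=R.T@((np.array(target)-p)/(n-i))/.03; dr=np.clip(-(ty-y)/np.radians(6),-1,1)
        dp=np.round(dp,2); dr=round(dr,2); row=[*dp,0,0,dr,open_]; print([float(v) for v in row],',' if i%5<4 else '\n')
        p=p+R@dp*.03; y-=dr*np.radians(6); R=R@Rn.from_rotvec([0,0,dr*np.radians(6)]).as_matrix()
    print('end',p,y)
E
python3 - <<'E'
from h import *
d=np.load("pics/top0.npy"); W=cloud("top",d); z=W[...,2]; J=tojig(W)
m=(abs(z-.048)<.006)&(abs(J[...,1])<.03)&(J[...,0]<-.03)&(J[...,0]>-.2)
q=J[m]; print(m.sum(),np.percentile(q[:,0],[0,1,3]),np.percentile(q[:,1],[1,50,99]),z[m].mean())
m=(abs(z-.052)<.004)&(abs(J[...,1])<.035)&(J[...,0]>.025)&(J[...,0]<.06); print("stop",m.sum(),np.percentile(J[m][:,0],[1,99]),np.percentile(J[m][:,1],[1,50,99]))
m=(abs(z-.018)<.004)&(J[...,0]>-.19)&(J[...,0]<-.14)&(abs(J[...,1])<.1); print("board",np.percentile(J[m][:,0],[.5]),np.percentile(J[m][:,1],[1,99]))
t=toworld([-.172,0]); print(t)
plan([t[0],t[1],.26],1.666,22,-1)
E
```

```text
542 [-0.12577439 -0.12460402 -0.12253062] [-0.02141056  0.00021723  0.02264207] 0.04839286136318487
stop 69 [0.02995289 0.04606526] [-0.03078738  0.00680137  0.02943691]
board [-0.17467267] [-0.07376477  0.07346965]
[0.43407557 0.05378457]
yaw 0.46779701849531496 pos [ 0.30414547 -0.60202139  0.30270963]
[0.62, -0.8, 0.07, 0.0, 0.0, -1.0, -1.0] ,
[0.7, -0.73, 0.07, 0.0, 0.0, -1.0, -1.0] ,
[0.78, -0.65, 0.07, 0.0, 0.0, -1.0, -1.0] ,
[0.84, -0.57, 0.07, 0.0, 0.0, -1.0, -1.0] ,
[0.89, -0.47, 0.07, 0.0, 0.0, -1.0, -1.0] 

[0.94, -0.38, 0.07, 0.0, 0.0, -1.0, -1.0] ,
[0.97, -0.28, 0.06, 0.0, 0.0, -1.0, -1.0] ,
[1.0, -0.18, 0.07, 0.0, 0.0, -1.0, -1.0] ,
[1.01, -0.07, 0.06, 0.0, 0.0, -1.0, -1.0] ,
[1.01, 0.04, 0.07, 0.0, 0.0, -1.0, -1.0] 

[1.0, 0.14, 0.06, 0.0, 0.0, -1.0, -1.0] ,
[0.98, 0.25, 0.07, 0.0, 0.0, -0.44, -1.0] ,
[0.97, 0.29, 0.06, 0.0, 0.0, -0.0, -1.0] ,
[0.97, 0.29, 0.07, 0.0, 0.0, -0.0, -1.0] ,
[0.97, 0.29, 0.06, 0.0, 0.0, -0.0, -1.0] 

[0.97, 0.29, 0.07, 0.0, 0.0, -0.0, -1.0] ,
[0.97, 0.29, 0.06, 0.0, 0.0, -0.0, -1.0] ,
[0.97, 0.29, 0.07, 0.0, 0.0, -0.0, -1.0] ,
[0.97, 0.29, 0.06, 0.0, 0.0, -0.0, -1.0] ,
[0.97, 0.29, 0.07, 0.0, 0.0, -0.0, -1.0] 

[0.98, 0.29, 0.06, 0.0, 0.0, -0.0, -1.0] ,
[0.97, 0.3, 0.07, 0.0, 0.0, -0.0, -1.0] ,
end [0.43415195 0.05371459 0.25998029] 1.6657910170642225
```

All of it agrees with the given sizes (stop face at 30 mm, board end at −175). The rail's near end is at −125 mm, so it sits about 25 mm short.

>>> jog_arm(increments=[[[0.62, -0.8, 0.07, 0, 0, -1, -1], [0.7, -0.73, 0.07, 0, 0, -1, -1], [0.78, -0.65, 0.07, 0, 0, -1, -1], [0.84, -0.57, 0.07, 0, 0, -1, -1], [0.89, -0.47, 0.07, 0, 0, -1, -1]]])

```text
time: 0.52
tool_pos: [0.3335, -0.4519, 0.2925]
tcp_rot: [-2.759, -1.5, 0.0]
wrist_force: [-0.8, -0.9, 0.5]
width: 0.298
grip_force: 0.0
```

>>> jog_arm(increments=[[[0.94, -0.38, 0.07, 0, 0, -1, -1], [0.97, -0.28, 0.07, 0, 0, -1, -1], [1.0, -0.18, 0.07, 0, 0, -1, -1], [1.0, -0.07, 0.07, 0, 0, -1, -1], [1.0, 0.04, 0.07, 0, 0, -1, -1]]])

```text
time: 0.93
tool_pos: [0.3628, -0.3035, 0.2823]
tcp_rot: [-2.277, -2.164, -0.0]
wrist_force: [1.3, -1.1, -0.5]
width: 0.002
grip_force: 0.0
```

>>> jog_arm(increments=[[[1.0, 0.14, 0.07, 0, 0, -1, -1], [0.98, 0.25, 0.07, 0, 0, -0.44, -1], [0.97, 0.29, 0.07, 0, 0, 0, -1], [0.97, 0.29, 0.07, 0, 0, 0, -1], [0.97, 0.29, 0.07, 0, 0, 0, -1]]])

```text
time: 1.35
tool_pos: [0.3924, -0.1548, 0.272]
tcp_rot: [-2.114, -2.324, 0.0]
wrist_force: [1.7, 0.4, 0.2]
width: -0.001
grip_force: 0.0
```

>>> jog_arm(increments=[[[0.97, 0.29, 0.07, 0, 0, 0, -1], [0.97, 0.29, 0.07, 0, 0, 0, -1], [0.97, 0.29, 0.07, 0, 0, 0, -1], [0.97, 0.29, 0.07, 0, 0, 0, -1], [0.97, 0.29, 0.07, 0, 0, 0, -1]]])

```text
time: 1.77
tool_pos: [0.4219, -0.0058, 0.2615]
tcp_rot: [-2.113, -2.324, 0.0]
wrist_force: [0.2, -1.1, -0.3]
width: 0.005
grip_force: 0.0
```

```bash
python3 - <<'E'
from h import *
t=toworld([-.165,0]); plan([t[0],t[1],.18],1.666,5,-1); print(read_state()['time'])
E
```

```text
yaw 1.66577230279949 pos [ 0.42187872 -0.00579052  0.26154263]
[0.39, 0.17, 0.54, 0.0, 0.0, -0.0, -1.0] ,
[0.39, 0.16, 0.54, 0.0, 0.0, -0.0, -1.0] ,
[0.39, 0.17, 0.55, 0.0, 0.0, -0.0, -1.0] ,
[0.38, 0.16, 0.54, 0.0, 0.0, -0.0, -1.0] ,
[0.39, 0.17, 0.55, 0.0, 0.0, -0.0, -1.0] 

end [0.44112964 0.05450834 0.17993835] 1.66577230279949
1.7667
```

>>> jog_arm(increments=[[[0.39, 0.17, 0.54, 0, 0, 0, -1], [0.39, 0.17, 0.54, 0, 0, 0, -1], [0.39, 0.17, 0.54, 0, 0, 0, -1], [0.39, 0.17, 0.54, 0, 0, 0, -1], [0.39, 0.17, 0.54, 0, 0, 0, -1]]])

```text
time: 2.18
tool_pos: [0.4418, 0.0541, 0.1798]
tcp_rot: [-2.113, -2.325, 0.001]
wrist_force: [0.2, -0.2, 0.1]
width: -0.001
grip_force: 0.0
```

>>> jog_arm(increments=[[[0, 0, 0.52, 0, 0, 0, -1], [0, 0, 0.52, 0, 0, 0, -1], [0, 0, 0.52, 0, 0, 0, -1], [0, 0, 0.52, 0, 0, 0, -1], [0, 0, 0.5, 0, 0, 0, -1]]])

```text
time: 2.6
tool_pos: [0.4415, 0.0534, 0.1024]
tcp_rot: [-2.113, -2.324, 0.001]
wrist_force: [-0.5, -0.8, 0.1]
width: 0.0
grip_force: 0.0
```

>>> jog_arm(increments=[[[0, 0.1, 0, 0, 0, 0, -1], [0, 0.1, 0, 0, 0, 0, -1], [0, 0.1, 0, 0, 0, 0, -1], [0, 0.1, 0, 0, 0, 0, -1], [0, 0.1, 0, 0, 0, 0, -1]]])

```text
time: 3.02
tool_pos: [0.4584, 0.0548, 0.1047]
tcp_rot: [2.112, 2.323, 0.003]
wrist_force: [-0.0, 0.5, -0.3]
width: 0.002
grip_force: 0.0
```

```bash
python3 - <<'E'
from h import *
s=read_state(); print(tojig(s['tool_pos']),s['tool_pos'],s['wrist_force'],s['time'])
im,d=viewer.read_camera("scene"); cv2.imwrite("pics/c3.png",cv2.resize(im[180:310,255:405],None,fx=4,fy=4,interpolation=cv2.INTER_CUBIC))
E
```

```text
[-0.14771262 -0.00125345] [0.45837233 0.05484061 0.10468424] [-0.0396751   0.4821269  -0.33135924] 3.0167
```

View pics/c3.png

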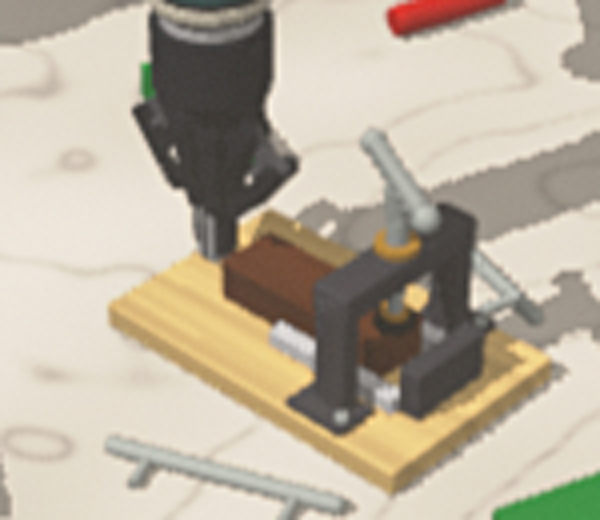

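The closed fingertips are just behind the rail's near end (crop pixel (215,255)). Now a gentle push.

>>> jog_arm(increments=[[[0, 0.1, 0, 0, 0, 0, -1], [0, 0.1, 0, 0, 0, 0, -1], [0, 0.1, 0, 0, 0, 0, -1], [0, 0.1, 0, 0, 0, 0, -1], [0, 0.1, 0, 0, 0, 0, -1]]])

```text
time: 3.48
tool_pos: [0.4719, 0.0562, 0.1034]
tcp_rot: [-2.113, -2.324, 0.001]
wrist_force: [-1.4, 1.0, 1.1]
width: -0.0
grip_force: 0.6
```

>>> jog_arm(increments=[[[0, 0.06, 0, 0, 0, 0, -1], [0, 0.06, 0, 0, 0, 0, -1], [0, 0.06, 0, 0, 0, 0, -1], [0, 0.06, 0, 0, 0, 0, -1], [0, 0.04, 0, 0, 0, 0, -1]]])

```text
time: 3.9
tool_pos: [0.4805, 0.057, 0.1034]
tcp_rot: [2.113, 2.324, 0.0]
wrist_force: [-1.0, -1.0, 1.1]
width: -0.003
grip_force: 0.3
```

```bash
cat > chk.py <<'E'
from h import *
im,d=viewer.read_camera("top"); s=read_state(); print(tojig(s['tool_pos']),s['tool_pos'],s['wrist_force'],s['time'])
W=cloud("top",d); z=W[...,2]; J=tojig(W)
m=(abs(z-.048)<.005)&(abs(J[...,1])<.018)&(J[...,0]<-.03)&(J[...,0]>-.2)
print(m.sum(),np.percentile(J[m][:,0],[0,1,3,10]))
E
python3 chk.py
```

```text
[-0.12527936 -0.00119592] [0.48069898 0.05702583 0.10347699] [-0.01848092 -0.34986924  0.20637095] 3.95
98 [-0.05363948 -0.05329656 -0.05301162 -0.05073541]
```

>>> jog_arm(increments=[[[0, 0.03, 0, 0, 0, 0, -1], [0, 0.03, 0, 0, 0, 0, -1], [0, 0.03, 0, 0, 0, 0, -1], [0, 0.03, 0, 0, 0, 0, -1], [0, 0.03, 0, 0, 0, 0, -1]]])

```text
time: 4.37
tool_pos: [0.4848, 0.0574, 0.1035]
tcp_rot: [2.113, 2.324, 0.0]
wrist_force: [-0.7, -0.1, 0.2]
width: -0.006
grip_force: 0.4
```

>>> jog_arm(increments=[[[0, 0.02, 0, 0, 0, 0, -1], [0, 0.02, 0, 0, 0, 0, -1], [0, 0.02, 0, 0, 0, 0, -1], [0, 0.02, 0, 0, 0, 0, -1], [0, 0.02, 0, 0, 0, 0, -1]]])

```text
time: 4.78
tool_pos: [0.4878, 0.0577, 0.1035]
tcp_rot: [-2.113, -2.324, -0.0]
wrist_force: [-1.5, -0.4, 0.6]
width: 0.003
grip_force: 0.3
```

```bash
python3 chk.py; python3 - <<'E'
from h import *
im,d=viewer.read_camera("scene"); cv2.imwrite("pics/c4.png",cv2.resize(im[180:310,255:405],None,fx=4,fy=4,interpolation=cv2.INTER_CUBIC))
E
```

```text
[-0.11800234 -0.0011948 ] [0.48794308 0.05771722 0.10351351] [-0.47638975  0.308724    0.13894185] 4.8333
56 [-0.04402513 -0.04384641 -0.04339518 -0.0426416 ]
```

View pics/c4.png

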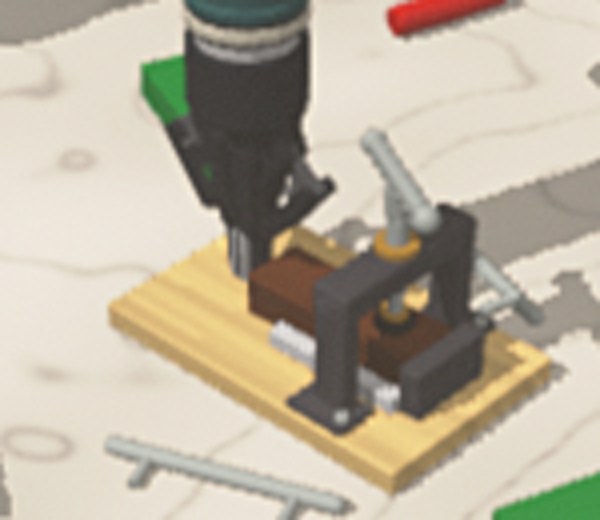

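The rail has advanced; its far end at crop (425,365) is close to the stop. I'll keep going in sub-millimetre rows until the force rises.

>>> jog_arm(increments=[[[0, 0.02, 0, 0, 0, 0, -1], [0, 0.02, 0, 0, 0, 0, -1], [0, 0.02, 0, 0, 0, 0, -1], [0, 0.02, 0, 0, 0, 0, -1], [0, 0.02, 0, 0, 0, 0, -1]]])

```text
time: 5.3
tool_pos: [0.4908, 0.058, 0.1035]
tcp_rot: [2.113, 2.324, 0.0]
wrist_force: [-0.7, -0.0, 0.1]
width: -0.003
grip_force: 0.5
```

>>> jog_arm(increments=[[[0, 0.01, 0, 0, 0, 0, -1], [0, 0.01, 0, 0, 0, 0, -1], [0, 0.01, 0, 0, 0, 0, -1], [0, 0.01, 0, 0, 0, 0, -1], [0, 0.01, 0, 0, 0, 0, -1]]])

```text
time: 5.72
tool_pos: [0.4916, 0.0581, 0.1034]
tcp_rot: [-2.113, -2.324, 0.002]
wrist_force: [-4.1, -1.4, 2.7]
width: -0.002
grip_force: 2.0
```

>>> jog_arm(increments=[[[0, 0.01, 0, 0, 0, 0, -1], [0, 0.01, 0, 0, 0, 0, -1], [0, 0.01, 0, 0, 0, 0, -1], [0, 0, 0, 0, 0, 0, -1], [0, 0, 0, 0, 0, 0, -1]]])

```text
time: 6.13
tool_pos: [0.4918, 0.0581, 0.1031]
tcp_rot: [-2.112, -2.323, 0.004]
wrist_force: [-6.9, -0.6, 3.9]
width: 0.002
grip_force: 3.2
```

The force is rising with almost no motion, at −114 mm as expected, so the rail is home. Back off, lift and verify.

>>> jog_arm(increments=[[[0, -0.3, 0, 0, 0, 0, -1], [0, -0.6, 0, 0, 0, 0, -1], [0, 0, -0.6, 0, 0, -1, -1], [0, 0, -1, 0, 0, -1, -1], [0, 0, -1, 0, 0, -1, 1]]])

```text
time: 6.55
tool_pos: [0.465, 0.0556, 0.1812]
tcp_rot: [-1.716, -2.63, 0.001]
wrist_force: [1.8, -0.1, 1.0]
width: 0.127
grip_force: 0.0
```

>>> jog_arm(increments=[[[0, 0, -1, 0, 0, -1, 1], [0, 0, -1, 0, 0, -1, 1], [0, 0, -1, 0, 0, -1, 1], [0, 0, -0.6, 0, 0, -1, 1], [0, 0, 0, 0, 0, -1, 1]]])

```text
time: 6.97
tool_pos: [0.4693, 0.0559, 0.2954]
tcp_rot: [0.974, 2.975, 0.007]
wrist_force: [0.0, 1.0, 0.4]
width: 0.845
grip_force: 0.0
```

```bash
python3 chk.py; python3 - <<'E'
from h import *
im,d=viewer.read_camera("top"); W=cloud("top",d); z=W[...,2];J=tojig(W)
m=(z>.150)&(z<.175)&(np.hypot(J[...,0],J[...,1])<.07); print(m.sum(),cv2.minAreaRect((W[m][:,:2]*1000).astype(np.float32)),np.median(z[m]))
a=np.cov(W[m][:,:2].T); print(np.linalg.eigh(a))
im,d=viewer.read_camera("scene"); cv2.imwrite("pics/c5.png",cv2.resize(im[180:310,255:405],None,fx=4,fy=4,interpolation=cv2.INTER_CUBIC))
plan([.6053,.0701,.29],2.745,10,1)
E
```

```text
[-0.13778637 -0.00125327] [0.4682538  0.05578236 0.2931347 ] [-0.57103676  0.79676326  0.42445922] 7.0167
84 [-0.04887283 -0.04877486 -0.04832119 -0.04722776]
205 ((605.1844482421875, 70.00078582763672), (15.46290397644043, 99.80372619628906), 67.3185806274414) 0.16007934513754532
EighResult(eigenvalues=array([1.53692204e-05, 8.55892621e-04]), eigenvectors=array([[-0.38876306, -0.92133777],
       [-0.92133777,  0.38876306]]))
yaw 2.5009416249880263 pos [0.46643547 0.05566225 0.2899109 ]
[-0.34, 0.32, 0.0, 0.0, 0.0, -1.0, 1.0] ,
[-0.37, 0.28, 0.0, 0.0, 0.0, -1.0, 1.0] ,
[-0.4, 0.24, 0.0, 0.0, 0.0, -0.33, 1.0] ,
[-0.41, 0.22, 0.0, 0.0, 0.0, -0.0, 1.0] ,
[-0.41, 0.22, 0.0, 0.0, 0.0, -0.0, 1.0] 

[-0.41, 0.22, 0.0, 0.0, 0.0, -0.0, 1.0] ,
[-0.41, 0.22, 0.0, 0.0, 0.0, -0.0, 1.0] ,
[-0.41, 0.22, 0.0, 0.0, 0.0, -0.0, 1.0] ,
[-0.41, 0.23, 0.0, 0.0, 0.0, -0.0, 1.0] ,
[-0.4, 0.22, 0.01, 0.0, 0.0, -0.0, 1.0] 

end [0.60519824 0.07008354 0.28991643] 2.744938654416834
```

View pics/c5.png

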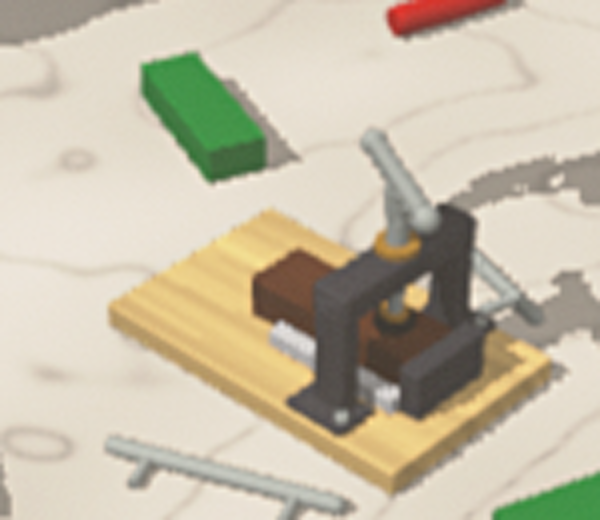

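The rail's far end now meets the stop (crop (425,365)) with no visible gap, and the bar angle is −0.399, giving a grasp yaw of 2.742. Next, over the handle.

>>> jog_arm(increments=[[[-0.34, 0.32, 0, 0, 0, -1, 1], [-0.37, 0.28, 0, 0, 0, -1, 1], [-0.4, 0.24, 0, 0, 0, -0.3, 1], [-0.41, 0.22, 0, 0, 0, 0, 1], [-0.41, 0.22, 0, 0, 0, 0, 1]]])

```text
time: 7.53
tool_pos: [0.5356, 0.0631, 0.2878]
tcp_rot: [-0.624, -3.077, 0.001]
wrist_force: [-0.2, -0.1, -0.0]
width: 1.002
grip_force: 0.0
```

>>> jog_arm(increments=[[[-0.41, 0.22, 0, 0, 0, 0, 1], [-0.41, 0.22, 0, 0, 0, 0, 1], [-0.41, 0.22, 0, 0, 0, 0, 1], [-0.41, 0.22, 0, 0, 0, 0, 1], [-0.41, 0.22, 0, 0, 0, 0, 1]]])

```text
time: 7.95
tool_pos: [0.6052, 0.0697, 0.2875]
tcp_rot: [-0.624, -3.076, 0.001]
wrist_force: [-0.2, -0.3, 0.6]
width: 1.002
grip_force: 0.0
```

>>> jog_arm(increments=[[[0, 0, 0, 0, 0, 0, 1], [0, 0, 0, 0, 0, 0, 1], [0, 0, 0, 0, 0, 0, 1], [0, 0, 0, 0, 0, 0, 1], [0, 0, 0, 0, 0, 0, 1]]])

```text
time: 8.37
tool_pos: [0.6044, 0.0697, 0.2893]
tcp_rot: [-0.62, -3.079, 0.0]
wrist_force: [0.1, -0.2, 0.0]
width: 1.0
grip_force: 0.0
```

```bash
python3 - <<'E'
from h import *
plan([.6053,.0700,.221],2.742,5,1); print(read_state()['q'],read_state()['torque'])
E
```

```text
yaw 2.743928579712731 pos [0.60438314 0.0696814  0.2892633 ]
[-0.01, 0.0, 0.46, 0.0, 0.0, 0.02, 1.0] ,
[-0.0, 0.01, 0.45, 0.0, 0.0, -0.0, 1.0] ,
[-0.01, 0.0, 0.46, 0.0, 0.0, -0.0, 1.0] ,
[-0.0, 0.01, 0.45, 0.0, 0.0, -0.0, 1.0] ,
[-0.01, 0.0, 0.46, 0.0, 0.0, -0.0, 1.0] 

end [0.60540517 0.0698811  0.22086267] 2.741834184610338
[ 7.38491238e-02  1.49038367e-01  1.76855510e+00 -4.37856347e-06
  1.22459712e+00 -1.09928164e+00] [-0.01147877  0.00840579 -0.05149108]
```

>>> jog_arm(increments=[[[-0.01, 0, 0.46, 0, 0, 0, 1], [-0.01, 0, 0.46, 0, 0, 0, 1], [-0.01, 0, 0.46, 0, 0, 0, 1], [0, 0.01, 0.46, 0, 0, 0, 1], [0, 0.01, 0.44, 0, 0, 0, 1]]])

```text
time: 8.78
tool_pos: [0.6053, 0.0699, 0.2184]
tcp_rot: [-0.62, -3.078, 0.001]
wrist_force: [-0.4, 0.9, 0.8]
width: 0.999
grip_force: 0.0
```

>>> jog_arm(increments=[[[0, 0, 0, 0, 0, 0, -1], [0, 0, 0, 0, 0, 0, -1], [0, 0, 0, 0, 0, 0, -1], [0, 0, 0, 0, 0, 0, -1], [0, 0, 0, 0, 0, 0, -1]]], force=60)

```text
time: 9.2
tool_pos: [0.607, 0.07, 0.2222]
tcp_rot: [0.619, 3.078, 0.001]
wrist_force: [0.2, 0.0, 0.5]
width: 0.296
grip_force: 0.0
```

>>> jog_arm(increments=[[[0, 0, 0, 0, 0, 0, -1], [0, 0, 0, 0, 0, 0, -1], [0, 0, 0, 0, 0, 0, -1], [0, 0, 0, 0, 0, 0, -1], [0, 0, 0, 0, 0, 0, -1]]])

```text
time: 9.62
tool_pos: [0.6071, 0.0705, 0.2227]
tcp_rot: [0.62, 3.077, 0.003]
wrist_force: [-0.5, 3.0, 6.2]
width: 0.119
grip_force: 74.8
```

```bash
cat > st.py <<'E'
from h import *
s=read_state(); print(round(s['time'],2),'pos',s['tool_pos'].round(4),'yaw',round(yaw(s),4),'F',s['wrist_force'].round(1),'M',s['torque'].round(3),'w',round(s['width'],3),s['grip_force'])
E
python3 st.py
```

```text
9.62 pos [0.6071 0.0705 0.2227] yaw 2.7442 F [-0.5  3.   6.2] M [ 0.485  0.048 -0.152] w 0.119 74.76138760568574
```

Gripped. I'll turn clockwise about 24° first (within the minimum clearance) to feel the free screw.

>>> jog_arm(increments=[[[0, 0, 0.01, 0, 0, 0.8, -1], [0, 0, 0.01, 0, 0, 0.8, -1], [0, 0, 0.01, 0, 0, 0.8, -1], [0, 0, 0.01, 0, 0, 0.8, -1], [0, 0, 0.01, 0, 0, 0.8, -1]]])

```text
time: 10.03
tool_pos: [0.6066, 0.0697, 0.2211]
tcp_rot: [1.25, 2.88, -0.0]
wrist_force: [-1.5, 0.6, 6.9]
width: 0.116
grip_force: 75.1
```

```bash
python3 st.py
```

```text
10.03 pos [0.6066 0.0697 0.2211] yaw 2.3226 F [-1.5  0.6  6.9] M [-0.031  0.439  0.27 ] w 0.116 75.0963943102397
```

>>> jog_arm(increments=[[[0, 0, 0.006, 0, 0, 0.4, -1], [0, 0, 0.006, 0, 0, 0.4, -1], [0, 0, 0.006, 0, 0, 0.4, -1], [0, 0, 0.006, 0, 0, 0.4, -1], [0, 0, 0.006, 0, 0, 0.4, -1]]])

```text
time: 10.45
tool_pos: [0.6062, 0.0694, 0.2202]
tcp_rot: [1.542, 2.736, -0.002]
wrist_force: [-3.4, -0.9, 8.7]
width: 0.119
grip_force: 75.3
```

```bash
python3 st.py
```

```text
10.45 pos [0.6062 0.0694 0.2202] yaw 2.1151 F [-3.4 -0.9  8.7] M [-0.156  0.66   0.289] w 0.119 75.34059482160956
```

>>> jog_arm(increments=[[[0, 0, 0.005, 0, 0, 0.4, -1], [0, 0, 0.005, 0, 0, 0.4, -1], [0, 0, 0.005, 0, 0, 0.4, -1], [0, 0, 0.005, 0, 0, 0.4, -1], [0, 0, 0.005, 0, 0, 0.4, -1]]])

```text
time: 10.87
tool_pos: [0.6057, 0.0692, 0.2195]
tcp_rot: [1.82, 2.561, -0.003]
wrist_force: [-6.1, -1.0, 9.7]
width: 0.12
grip_force: 75.6
```

```bash
python3 st.py
```

```text
10.87 pos [0.6057 0.0692 0.2195] yaw 1.9059 F [-6.1 -1.   9.7] M [-0.277  0.936  0.331] w 0.12 75.60655559878796
```

>>> jog_arm(increments=[[[0, 0, 0.005, 0, 0, 0.4, -1], [0, 0, 0.005, 0, 0, 0.4, -1], [0, 0, 0.005, 0, 0, 0.4, -1], [0, 0, 0.005, 0, 0, 0.4, -1], [0, 0, 0.005, 0, 0, 0.4, -1]]])

```text
time: 11.28
tool_pos: [0.6053, 0.0691, 0.2188]
tcp_rot: [-2.077, -2.357, 0.005]
wrist_force: [-6.7, -2.1, 10.5]
width: 0.118
grip_force: 75.9
```

```bash
python3 st.py
```

```text
11.28 pos [0.6053 0.0691 0.2188] yaw 1.6967 F [-6.7 -2.1 10.5] M [-0.269  1.232  0.414] w 0.118 75.94424810260534
```

The torque has risen about 0.13 N m above free, with a slope matching contact. One more small step checks this slope.

>>> jog_arm(increments=[[[0, 0, 0.002, 0, 0, 0.15, -1], [0, 0, 0.002, 0, 0, 0.15, -1], [0, 0, 0.002, 0, 0, 0.15, -1], [0, 0, 0.002, 0, 0, 0.15, -1], [0, 0, 0.002, 0, 0, 0.15, -1]]])

```text
time: 11.7
tool_pos: [0.605, 0.0691, 0.2185]
tcp_rot: [-2.166, -2.275, 0.005]
wrist_force: [-7.6, -2.6, 11.7]
width: 0.117
grip_force: 76.0
```

```bash
python3 st.py
```

```text
11.7 pos [0.605  0.0691 0.2185] yaw 1.6195 F [-7.6 -2.6 11.7] M [-0.294  1.291  0.475] w 0.117 76.04867303045467
```

About 0.19 N m above free (≈45 N). Stop, let go, and lift away.

>>> jog_arm(increments=[[[0, 0, 0, 0, 0, 0, 1], [0, 0, 0, 0, 0, 0, 1], [0, 0, 0, 0, 0, 0, 1], [0, 0, 0, 0, 0, 0, 1], [0, 0, 0, 0, 0, 0, 1]]])

```text
time: 12.12
tool_pos: [0.6059, 0.0699, 0.2162]
tcp_rot: [-2.167, -2.274, 0.002]
wrist_force: [0.1, -0.3, 0.3]
width: 0.821
grip_force: 0.0
```

>>> jog_arm(increments=[[[0, 0, 0, 0, 0, 0, 1], [0, 0, 0, 0, 0, 0, 1], [0, 0, -0.3, 0, 0, 0, 1], [0, 0, -0.6, 0, 0, 0, 1], [0, 0, -1, 0, 0, 0, 1]]])

```text
time: 12.53
tool_pos: [0.6042, 0.0698, 0.2711]
tcp_rot: [-2.164, -2.27, 0.009]
wrist_force: [0.1, 0.5, -1.0]
width: 0.998
grip_force: 0.0
```

>>> jog_arm(increments=[[[0, 0, -1, 0, 0, 0, 1], [0, 0, -1, 0, 0, 0, 1], [0, 0, -0.5, 0, 0, 0, 1], [0, 0, 0, 0, 0, 0, 1], [0, 0, 0, 0, 0, 0, 1]]])

```text
time: 12.95
tool_pos: [0.6068, 0.07, 0.3508]
tcp_rot: [2.166, 2.272, 0.004]
wrist_force: [0.2, 0.2, 0.1]
width: 0.996
grip_force: 0.0
```

```bash
python3 st.py; python3 - <<'E'
from h import *
im,d=viewer.read_camera("scene"); cv2.imwrite("pics/c6.png",cv2.resize(im[180:310,255:405],None,fx=4,fy=4,interpolation=cv2.INTER_CUBIC))
W=cloud("scene",d);z=W[...,2];J=tojig(W);m=(z>.137)&(z<.170)&(np.hypot(J[...,0],J[...,1])<.06)
print(m.sum(),cv2.minAreaRect((W[m][:,:2]*1000).astype(np.float32)),np.percentile(z[m],95)); w,v=np.linalg.eigh(np.cov(W[m][:,:2].T)); print(np.arctan2(v[1,1],v[0,1]))
E
```

```text
12.95 pos [0.6068 0.07   0.3508] yaw 1.6187 F [0.2 0.2 0.1] M [-0.03   0.025 -0.008] w 0.996 0.0
252 ((607.635009765625, 69.89935302734375), (16.15714454650879, 100.34302520751953), 2.607750654220581) 0.15781723762969557
1.627064584676764
```

View pics/c6.png

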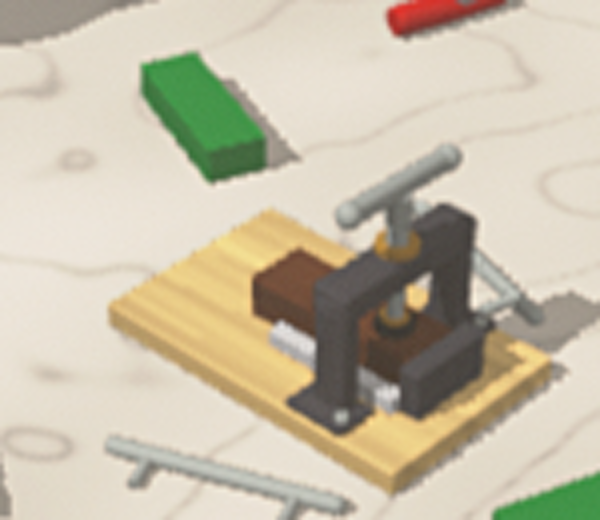

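The handle stayed where I left it (bar at 1.62 rad), the foot is on the rail, the rail is still at the stop, and the gripper is clear. Handing in.

```bash
python3 -c "
from workcell import bot
print(bot.finish_job())"
```

```text
the job is handed in; nothing more can be done
None
```

I slid the rail home against the stop (contact force about 8 N), clamped it at roughly 40–47 N judging by handle torque and angle, let go of the handle, and handed the job in at about 13 s; the judge's verdict was not shown.

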